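# Check that the bar lifter of a die runs free

## Task

The lower half of a stamping die is clamped in the vise, with four spring-loaded lifters standing out of its top face. Check that the bar lifter, the only oblong one, runs free: with the fingertips push it gently down against its spring, well past half of its stroke, then let it spring all the way up again and withdraw the hand. Touch nothing else on the die or the vise, do not pinch or pull the lifter, and leave everything on the bench where it is.

Things in the scene. Friction and masses are not known exactly. Their poses are not given: they have to be found in the camera images.
- die: lower die half, fixed in the vise: a steel plate 120 x 200 x 32 mm on a narrower one. Origin at the centre of its underside, its flat top face is 70 mm above that (about 150 mm above the bench). Its y axis runs along the 200 mm side, x along the 120 mm side, z up. Two fixed round guide posts, 16 mm thick and 30 mm tall, stand on its top face at (44, 83) and (-44, -83) mm. The four lifters stand at (30 or -30, 34 or -34) mm, in any arrangement
- vise: grey machine vise holding the die, 400 mm long along its x axis, 172 mm wide, jaws 115 mm tall, lower than the die's top face; its screw and bar point towards the robot. Origin at the centre of its underside, below the die. It may stand turned on the bench
- unit_bar: the bar lifter with its thin retainer in the die's face; origin on the die's top face, at the lifter's axis; z up, x and y parallel to the die's
- lifter_bar_top (a point): centre of the flat oblong top of the bar lifter; the top is 42 mm along y and 20 mm along x (axes parallel to the die's) and stands 15 mm above the die's face when up. This point moves down with the lifter
- lifter_bar (a joint): how far the bar lifter is pushed down, m: 0 fully up, 0.012 at its hard stop, where its top still stands 3 mm above the die's face. Spring: 1.5 N to start it, about 4 N at 6 mm, 6 N at the stop. More than 20 N on it is ramming it, not pushing gently
- unit_round: plain round lifter, 25 mm thick, flat top 15 mm above the die's face: to be left alone. Origin on the die's face at its axis
- lifter_round (a joint): how far the plain round lifter is pushed down, m (0 up, 0.012 down)
- unit_grooved: round lifter with a groove round its head, 25 mm thick, flat top 18 mm above the die's face: to be left alone. Origin on the die's face at its axis
- lifter_grooved (a joint): how far the grooved lifter is pushed down, m (0 up, 0.012 down)
- unit_pin: thin round lifter pin, 12 mm thick, domed top 14 mm above the die's face: to be left alone. Origin on the die's face at its axis
- lifter_pin (a joint): how far the thin lifter pin is pushed down, m (0 up, 0.012 down)
- bush: loose brass guide bush, 29 mm across, 22 mm tall, slipped over one guide post. Origin at the centre of its underside
- insert: loose round steel die insert with a flange at its foot, 26 mm across, 22 mm tall, standing on a corner of the die's top face. Origin at the centre of its underside
- die_grinder: teal air die grinder with a pink stone, about 240 mm long along its x axis and 50 mm tall, lying on the bench on the right. Origin under its middle
- stone_block: small wooden block 90 x 36 x 24 mm with four mounted grinding stones standing in it, 57 mm tall in all, on the bench left of the vise. Origin under its middle
- hex_key: L-shaped hex key, 100 x 30 mm, 8 mm thick, flat on the bench left of the vise. Origin under the middle of its long leg
- hammer: hammer lying on the bench right of the vise, along its x axis. Origin under its middle
- oil: small oil bottle, 54 mm across, 125 mm tall, standing on the bench on the left. Origin at the centre of its underside
- glasses: safety glasses, about 135 mm wide and 50 mm tall, standing open on the bench on the left. Origin under the middle of the lenses
Not all that is in view belongs to the job. What is shaped like the oil but yellow is not meant.

How it is judged:
By the outcome, as a careful person would: the job done as asked, in the order asked, and still so for the second after the job is handed in, with the robot touching nothing.
It also fails if it takes over 35 s, if anything falls off the work surface, if the arm or the gripper's body presses on something with over 40 N, if the wrist force passes 120 N, or if a joint passes its speed limit or range.

## Robot

A 7-joint arm with a two-finger parallel gripper is mounted at the origin on the work surface. World frame = base frame: x ahead of the robot, y to its left, z up, the work surface at z = 0. Lengths are in mm, angles in rad, forces in N, time in s.
With the tool pointing down it reaches from about 400 to 850 mm from the base axis. Payload 4.5 kg.
Tool frame: the origin (TCP) lies midway between the tips of the shut fingers; the grasp point (between the pads) lies 19 mm behind it; x points along the fingers, z is the direction in which the jaws open and shut, and the axes are right-handed (so a half turn about x gives the same grasp; the last joint's range is limited). The gripper opens to 88 mm and grips with 3 to 60 N. Pads are 18 mm wide; open, the fingers measure 123 mm over their backs; the gripper's body (75 mm by 187 mm) begins 45 mm behind the grasp point.
Start: joints at [1.209, 0.689, -0.195, 1.565, 0.157, 0.902, -0.215], TCP at [240.997, -576.692, 238.743] pointing down, gripper open.
Joint ranges: [-3.01, 3.01], [-0.46, 2.08], [-1.47, 1.51], [0.13, 2.56], [-1, 4.14], [0.04, 2.09], [-2.66, 2.66]. Speed limits (rad/s): [2.57, 2.57, 3.14, 3.14, 3.14, 3.14, 3.14].

## Interface

Orientations are given as a unit quaternion [w, x, y, z].
In Python, from workcell import manip, cams gives the robot as it stands.
- The arm moves only by the shell command python3 -m creep 'ROWS'. ROWS is JSON, a list of rows, each a list of 5 numbers: the shift along the tool's x, y, z in mm, then the turn about the tool's x in rad, then the opening, from 0 (shut) to 1 (fully open). A call has 1 to 5 rows; each row is the pose to reach, as a shift and turn from the pose commanded when the call began, along the tool's axes at that moment; what a row does not reach only later rows make up. A row lasts 1/12 s, in which the tool goes at most 41.7 mm and 7.16 degrees, less where a joint would pass 70% of its speed; a pose out of reach is approached as far as the arm can. A call with a gripper value outside its range is refused whole. The fingers move at their own pace and stop on an object; the grip force is fixed at half the most. Time passes only in rows, so rows that repeat a pose let the fingers close. It gives the time, the measured TCP pose, the force and the opening at its end, in the units of the state.
- manip.observe(): the state, without advancing time (a new reading comes with each control period).
- cams.camera(name): name is "side" or "top" or "wrist"; returns the picture (420x560x3 uint8, blue, green, red); there is no depth.
- cams.camera_info(name): a dict with "vertical_fov" (degrees; the focal length in pixels is half the picture's height over the tangent of half this angle, whatever the lens; pixels are square), "cx", "cy" (the principal point, pixels), "rvec" (rotation vector, rad) and "tvec" (3), from world to camera coordinates, as OpenCV has them; the wrist camera has in their place "T_tool_cam" (4x4, takes a point from camera to tool coordinates, whose origin is the TCP and whose axes are the tool frame's). Camera axes: x right, y down, z forward; pixel columns grow to the right and rows downward; lengths in mm; the calibration is good to about 2 mm. The wrist camera is an equidistant fisheye: a pixel r from the principal point sees the ray r / f radians off the axis. A picture is of the moment at which its call begins: read the wrist's pose just before it. camera_info takes no time and is no camera call.
- manip.finish_job(): hands the job in, once; it reports no verdict.
The state is a dict: "clock": time; "joint_positions": joint angles; "qd": joint speeds; "joint_torque": joint torques, N m; "ee_pos": TCP position; "eef_rot": TCP orientation; "force": force on the tool from outside, world axes, zero at the start; "wrist_torque": the same for the moment, N m; "width": finger opening in mm.
Only numpy, scipy, OpenCV 4.12 (cv2) and the standard library are available. Lean on these libraries where they do the work, as an engineer would, in place of code of your own. Each camera call takes 0.05 s, during which the arm holds its last target. There are 200 camera calls.

## Working session

There is one attempt and no reset: what is moved stays moved. The work goes in short steps, Python scripts to look and compute and a shell command to move; the robot and the scene stay as the last step left them, time stands still between calls to the robot, and variables do not carry over. Pictures are saved under pics/ and viewed, about 8 in all and at most 12, crops included, and the job is handed in when it is done.

```bash
mkdir -p pics; ls; python3 - <<'E'
from workcell import manip, cams
import cv2
s=manip.observe(); print({k:s[k] for k in("clock","ee_pos","eef_rot","force","width")})
a=cams.camera("top");b=cams.camera("side")
cv2.imwrite("pics/top.png",a);cv2.imwrite("pics/side.png",b)
for n in("top","side","wrist"):print(n,cams.camera_info(n))
E
```

```text
pics
{'clock': 0.0, 'ee_pos': array([ 240.66269818, -576.11222197,  237.89246506]), 'eef_rot': array([ 0.58799591,  0.39222001,  0.58914886, -0.39157106]), 'force': array([-0.39107773,  0.05610702, -0.27402325]), 'width': 88.23732399184944}
top {'vertical_fov': 42.74131073283568, 'cx': 276.7208430860506, 'cy': 216.1188815300667, 'rvec': array([ 2.17133985, -2.18955134,  0.07610403]), 'tvec': array([  35.04971842,  554.10705105, 1791.1608392 ])}
side {'vertical_fov': 49.99921710722625, 'cx': 278.0144304472551, 'cy': 209.14033355800422, 'rvec': array([ 0.76297424, -2.50743003,  1.22635067]), 'tvec': array([ 466.20263691,  290.27868235, 1432.97842166])}
wrist {'vertical_fov': 65.70646984690485, 'cx': 285.0924285179291, 'cy': 207.87544970381649, 'T_tool_cam': array([[-3.35106770e-04, -3.23644514e-01,  9.46178692e-01,
        -1.45041403e+02],
       [-1.42919642e-03, -9.46177623e-01, -3.23644655e-01,
         8.56273118e+01],
       [ 9.99998923e-01, -1.46073072e-03, -1.45481055e-04,
         4.54184177e-01],
       [ 0.00000000e+00,  0.00000000e+00,  0.00000000e+00,
         1.00000000e+00]])}
```

View pics/top.png

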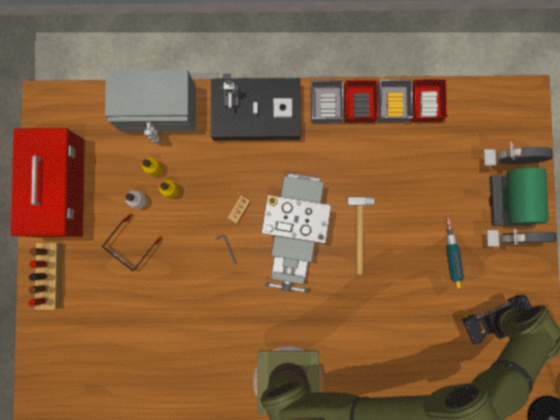

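View pics/side.png

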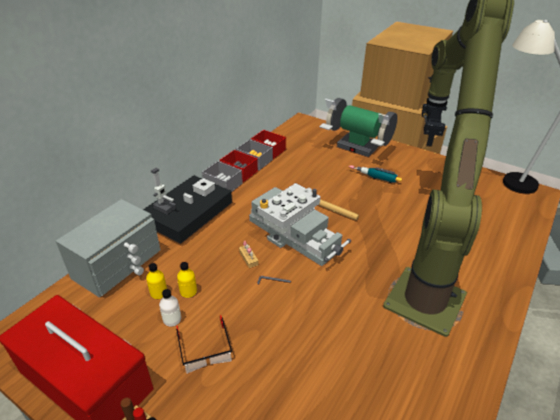

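The vise and die sit around (296,220) in the top view and (288,205) in the side view. An oblong lifter appears near (285,227) in the top view. I'll enlarge that area to check.

```bash
cat > h.py <<'E'
from workcell import manip, cams
import cv2, numpy as np
from scipy.spatial.transform import Rotation as R
def tool():
    s=manip.observe(); q=s["eef_rot"]; return s,R.from_quat([q[1],q[2],q[3],q[0]]).as_matrix(),np.array(s["ee_pos"])
def ray(n,uv,pose=None):
    c=cams.camera_info(n); f=210/np.tan(np.radians(c["vertical_fov"]/2))
    d=np.array([uv[0]-c["cx"],uv[1]-c["cy"]])/f
    if n=="wrist":
        Rt,p=pose; r=np.hypot(*d); v=np.r_[d/r*np.sin(r),np.cos(r)] if r else np.array([0,0,1.])
        T=c["T_tool_cam"]; return Rt@T[:3,3]+p, Rt@T[:3,:3]@v
    M=cv2.Rodrigues(c["rvec"])[0]; return -M.T@c["tvec"], M.T@np.r_[d,1]
def at(n,uv,z,pose=None):
    o,v=ray(n,uv,pose); return o+v*(z-o[2])/v[2]
E
python3 - <<'E'
import cv2
a=cv2.imread("pics/top.png")[165:300,250:345]
b=cv2.imread("pics/side.png")[170:270,235:360]
a=cv2.resize(a[20:90],None,fx=8,fy=8,interpolation=cv2.INTER_CUBIC);cv2.imwrite("pics/topc.png",a)
E
```

```text
(no output)
```

View pics/topc.png

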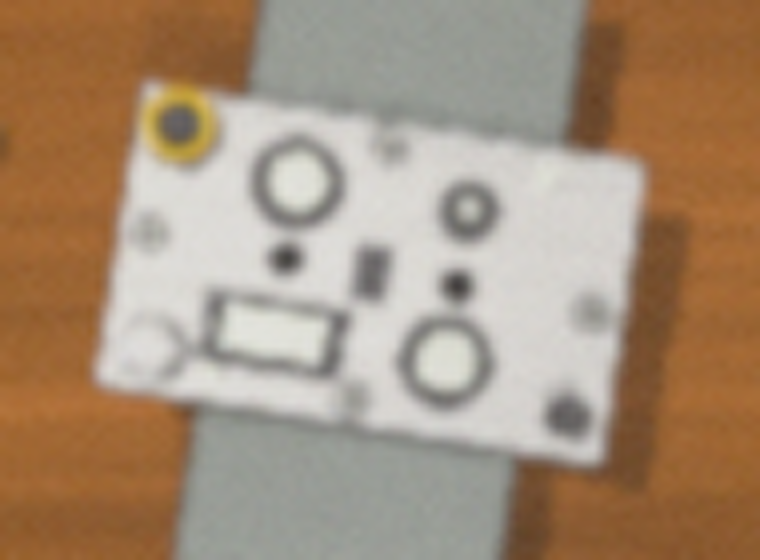

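The candidates in the crop are round lifters at (298,182) and (445,362), a pin at (468,210), and one oblong lifter at (276,334). Only the oblong one fits. The insert is beside it at (150,345), and the bush is on the post at (180,123).

```bash
python3 - <<'E'
from h import *
f=lambda u,v:(250+u/8,185+v/8)
C=[at("top",f(*p),150)for p in[(147,82),(645,160),(607,466),(97,384)]]
for c in C:print(c.round(1))
print([np.linalg.norm(C[i]-C[(i+1)%4]).round(1) for i in range(4)],np.mean(C,0).round(1))
for i,j in((0,1),(3,2)):
    d=C[i]-C[j];print(np.degrees(np.arctan2(d[1],d[0])))
B=at("top",f(276,334),165);print("bar",B)
s,Rt,p=tool();print(Rt.round(3),"delta tool",(Rt.T@(B-p)).round(1))
E
```

```text
[610.7  55.5 150. ]
[ 578.2 -139.7  150. ]
[ 458.4 -123.   150. ]
[492.1  75.9 150. ]
[np.float64(197.9), np.float64(121.0), np.float64(201.7), np.float64(120.3)] [534.8 -32.8 150. ]
80.5473036500906
80.38605921720726
bar [510.24070661   5.81680958 165.        ]
[[-0.001  0.923  0.386]
 [ 0.001  0.386 -0.923]
 [-1.    -0.    -0.002]] delta tool [  73.7  473.1 -432.9]
```

```bash
python3 -m creep '[[0,30,-27,0,0],[0,60,-54,0,0],[0,90,-81,0,0],[0,118,-108,0,0],[0,118,-108,0,0]]'; python3 -m creep '[[0,30,-27,0,0],[0,60,-54,0,0],[0,90,-81,0,0],[0,118,-108,0,0],[0,118,-108,0,0]]'; python3 -m creep '[[0,30,-27,0,0],[0,60,-54,0,0],[0,90,-81,0,0],[0,118,-108,0,0],[0,118,-108,0,0]]'; python3 -c "
from h import *
s,Rt,p=tool();print(s['clock'],s['width'],Rt.T@(np.array([510.2,5.8,165])-p))"
```

```text
clock: 0.52
ee_pos: [312.6, -422.8, 238.6]
eef_rot: [0.59, 0.391, 0.592, -0.386]
force: [0.0, 0.8, 0.4]
width: 56.9
clock: 0.93
ee_pos: [379.4, -278.2, 238.8]
eef_rot: [0.591, 0.39, 0.592, -0.386]
force: [-0.2, 0.2, -0.6]
width: 23.7
clock: 1.35
ee_pos: [446.8, -132.7, 238.9]
eef_rot: [0.591, 0.39, 0.591, -0.386]
force: [-0.1, -0.3, 0.4]
width: 0.2
1.35 0.19390995642491726 [  74.77227843  112.98149473 -101.51432142]
```

```bash
python3 -m creep '[[0,28,-25,0.11,0],[0,56,-50,0.22,0],[0,85,-76,0.33,0],[0,113,-101,0.44,0],[0,113,-101,0.55,0]]'; python3 -m creep '[[0,0,0,0,0],[0,0,0,0,0],[0,0,0,0,0]]';  python3 - <<'E'
from h import *
s,Rt,p=tool(); a=cams.camera("wrist"); np.savez("w1",Rt=Rt,p=p)
cv2.imwrite("pics/w1.png",cv2.resize(a,(800,600),interpolation=cv2.INTER_CUBIC))
print(s["clock"],p,Rt.round(3),s["force"])
print("turn left",np.degrees(np.arctan2(Rt[1,2],Rt[0,2])),"delta",Rt.T@(np.array([510.2,5.8,165])-p))
E
```

```text
clock: 1.77
ee_pos: [511.6, 4.4, 238.6]
eef_rot: [0.461, 0.538, 0.462, -0.533]
force: [0.2, 0.9, 0.2]
width: 0.4
clock: 2.02
ee_pos: [507.4, -6.3, 238.5]
eef_rot: [-0.46, -0.536, -0.46, 0.537]
force: [-0.5, 0.3, 0.6]
width: 0.3
2.0167 [507.36955771  -6.26680747 238.54781922] [[-0.001  0.988 -0.153]
 [-0.001 -0.153 -0.988]
 [-1.    -0.001  0.001]] [-0.54474635  0.31573585  0.59838546]
turn left -98.8121390479005 delta [ 73.53145964   1.01243458 -12.44991477]
```

View pics/w1.png

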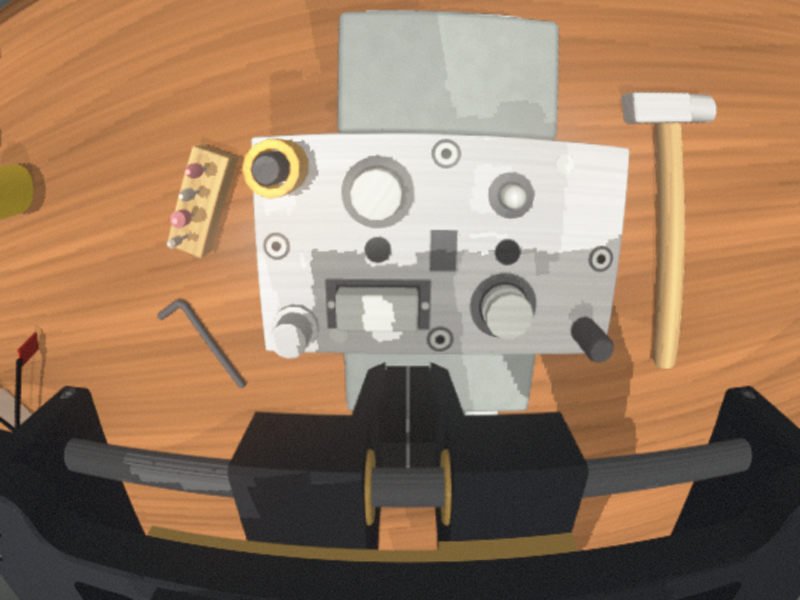

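The wrist view shows the bar at about (378,312), with the insert at (292,335), the grooved lifter at (507,312), and the shut fingertips at (408,368). I'll crop in on the bar.

```bash
python3 - <<'E'
import cv2
a=cv2.imread("pics/w1.png")[260:380,260:460]
cv2.imwrite("pics/w1c.png",cv2.resize(a,None,fx=4,fy=4,interpolation=cv2.INTER_CUBIC))
E
```

```text
(no output)
```

View pics/w1c.png

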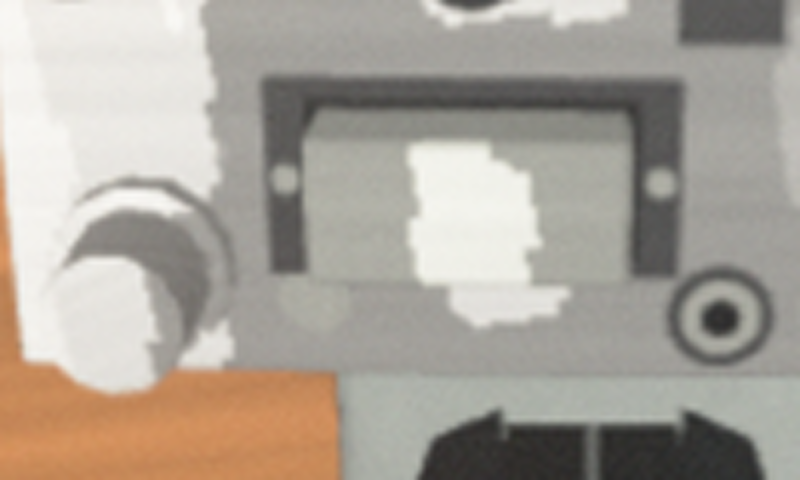

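```bash
python3 - <<'E'
from h import *
w=np.load("w1.npz");P=(w["Rt"],w["p"])
f=lambda u,v:((260+u/4)*.7+0,(260+v/4)*.7)
C=[at("wrist",f(*q),165,P)for q in[(305,138),(633,138),(635,280),(304,283)]]
for c in C:print(c.round(1))
print([np.linalg.norm(C[i]-C[(i+1)%4]).round(1) for i in range(4)])
m=np.mean(C,0);print(m);d=C[0]-C[1];print("yaw",np.degrees(np.arctan2(d[1],d[0])))
print("screw holes dir",[at("wrist",f(*q),150,P).round(1) for q in[(286,180),(660,184)]])
for g in(m,np.array([510.2,5.8,165])): print("delta",(w["Rt"].T@(g-w["p"])).round(1))
E
```

```text
[525.   27.1 165. ]
[518.6 -13.4 165. ]
[499.7 -10.9 165. ]
[505.7  31.3 165. ]
[np.float64(41.0), np.float64(19.1), np.float64(42.6), np.float64(19.7)]
[512.2351409    8.50365196 165.        ]
yaw 81.06726200242352
screw holes dir [array([514.9,  34. , 150. ]), array([506.6, -15.6, 150. ])]
delta [ 73.5   2.6 -15.4]
delta [ 73.5   1.  -12.4]
```

Bar size comes out at 42 x 19.4 mm, and the two cameras agree within 3 mm. I'll go above it and come down to about 12 mm clearance.

```bash
python3 -m creep '[[0,2,-14,0.01,0],[15,2,-14,0.01,0],[30,2,-14,0.01,0],[45,2,-14,0.01,0],[61,2,-14,0.01,0]]'; python3 -m creep '[[0,0,0,0,0],[0,0,0,0,0],[0,0,0,0,0],[0,0,0,0,0]]';  python3 - <<'E'
from h import *
s,Rt,p=tool(); a=cams.camera("wrist"); np.savez("w2",Rt=Rt,p=p)
cv2.imwrite("pics/w2.png",cv2.resize(a[150:330,170:410],None,fx=3.3,fy=3.3,interpolation=cv2.INTER_CUBIC))
print(s["clock"],p,s["force"])
print("yaw",np.degrees(np.arctan2(Rt[1,2],Rt[0,2])),"delta",Rt.T@(np.array([511.2,7.2,165])-p))
E
```

```text
clock: 2.48
ee_pos: [512.0, 7.4, 177.4]
eef_rot: [0.457, 0.54, 0.457, -0.539]
force: [0.0, 0.1, 0.3]
width: 0.1
clock: 2.82
ee_pos: [512.8, 8.5, 178.7]
eef_rot: [0.458, 0.54, 0.457, -0.539]
force: [0.1, 0.6, 0.8]
width: 0.1
2.8167 [512.77824027   8.53218658 178.69953994] [0.07530255 0.57473178 0.75133407]
yaw -99.43629386978529 delta [13.69649035 -1.36385577  1.57765889]
```

View pics/w2.png

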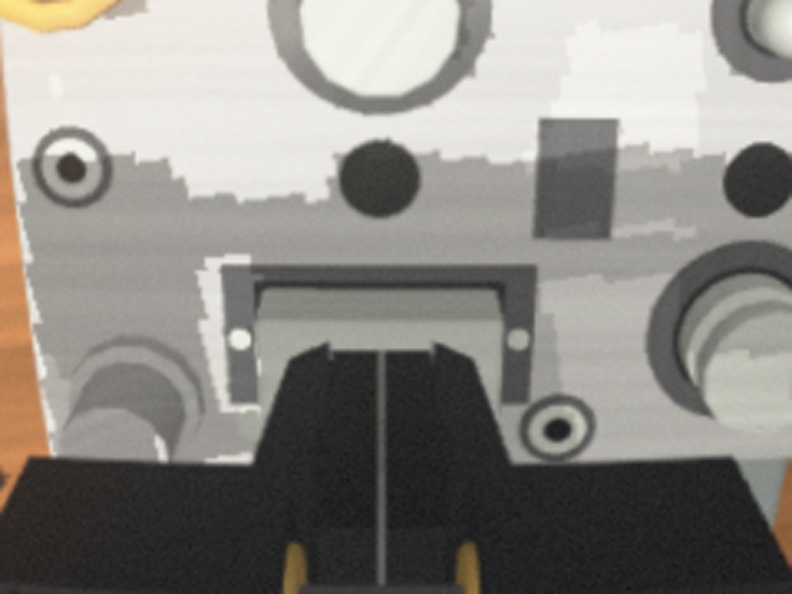

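```bash
python3 - <<'E'
from h import *
w=np.load("w2.npz");P=(w["Rt"],w["p"])
f=lambda u,v:(170+u/3.3,150+v/3.3)
for n,q,z in(("tip edge",(381,348),P[1][2]),("bar edge L",(259,320),165),("bar edge R",(501,320),165),("retainer edge",(380,266),150)):
    print(n,(P[0].T@(at("wrist",f(*q),z,P)-P[1])).round(1))
E
```

```text
tip edge [ 0. 11. -0.]
bar edge L [ 13.7   9.  -20.1]
bar edge R [13.7  9.  19.7]
retainer edge [28.7 12.4 -0.2]
```

The fingertips are centred along the bar and need about 1 mm of correction across it. Next is a gentle descent, watching the force.

```bash
python3 -m creep '[[3,-1,0,0,0],[6,-1,0,0,0],[9,-1,0,0,0],[9,-1,0,0,0],[9,-1,0,0,0]]'; python3 -m creep '[[1,0,0,0,0],[2,0,0,0,0],[3,0,0,0,0],[3,0,0,0,0]]';python3 -m creep '[[1,0,0,0,0],[2,0,0,0,0],[2,0,0,0,0],[2,0,0,0,0]]';python3 -m creep '[[1,0,0,0,0],[2,0,0,0,0],[2,0,0,0,0],[2,0,0,0,0]]'; python3 -m creep '[[1,0,0,0,0],[2,0,0,0,0],[2,0,0,0,0],[2,0,0,0,0]]'
```

```text
clock: 3.28
ee_pos: [511.0, 9.3, 168.5]
eef_rot: [-0.457, -0.539, -0.457, 0.539]
force: [-0.0, -0.2, -0.2]
width: 0.3
clock: 3.62
ee_pos: [511.1, 9.2, 165.6]
eef_rot: [-0.457, -0.539, -0.457, 0.539]
force: [0.0, 0.3, 0.1]
width: 0.2
clock: 3.95
ee_pos: [511.2, 9.2, 163.8]
eef_rot: [0.457, 0.539, 0.457, -0.539]
force: [-0.6, 0.0, 2.3]
width: 0.1
clock: 4.28
ee_pos: [511.2, 9.2, 161.7]
eef_rot: [0.457, 0.539, 0.457, -0.539]
force: [-0.9, -0.3, 3.3]
width: 0.4
clock: 4.62
ee_pos: [511.2, 9.2, 159.7]
eef_rot: [0.457, 0.539, 0.457, -0.539]
force: [-0.1, -0.6, 3.3]
width: 0.4
```

```bash
python3 -m creep '[[1,0,0,0,0],[2,0,0,0,0],[2,0,0,0,0],[2,0,0,0,0]]'; python3 -m creep '[[1,0,0,0,0],[2,0,0,0,0],[2,0,0,0,0],[2,0,0,0,0]]';python3 -m creep '[[0.5,0,0,0,0],[0.5,0,0,0,0],[0.5,0,0,0,0]]'; python3 - <<'E'
from h import *
s,Rt,p=tool(); a=cams.camera("wrist")
cv2.imwrite("pics/w3.png",cv2.resize(a[150:330,170:410],None,fx=3.3,fy=3.3,interpolation=cv2.INTER_CUBIC))
print(p,s["force"])
E
```

```text
clock: 4.95
ee_pos: [511.2, 9.2, 157.7]
eef_rot: [0.457, 0.539, 0.457, -0.539]
force: [-0.1, 0.0, 4.2]
width: 0.4
clock: 5.28
ee_pos: [511.2, 9.2, 155.7]
eef_rot: [0.457, 0.539, 0.457, -0.539]
force: [-1.3, -1.0, 5.8]
width: 0.2
clock: 5.53
ee_pos: [511.2, 9.2, 155.3]
eef_rot: [0.457, 0.539, 0.457, -0.539]
force: [-1.0, 0.5, 4.9]
width: 0.6
[511.21323166   9.1815898  155.27631017] [-0.98164417  0.54454781  4.86012546]
```

View pics/w3.png

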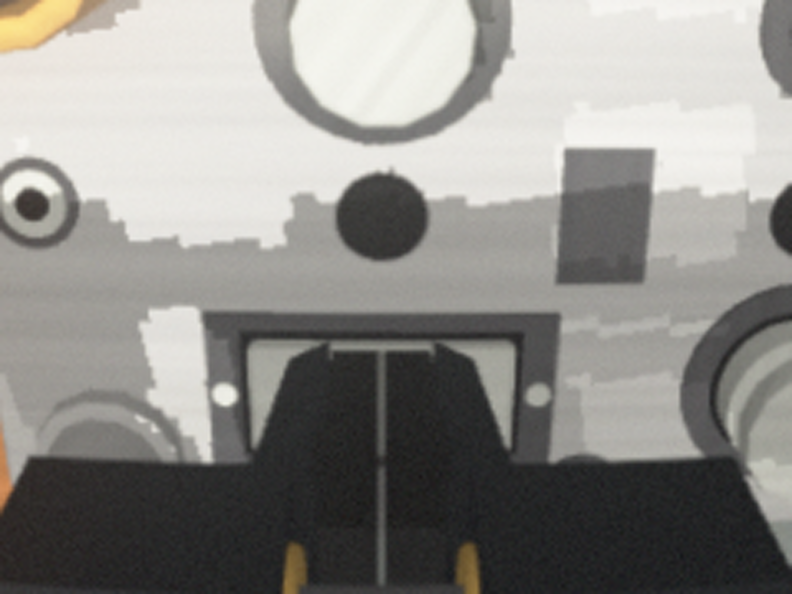

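The bar is pushed down about 9.5 mm at about 5 N, with the fingertips inside its top. The tip edge is at y≈348 and the bar's edge at y≈340. Now I'll let it rise slowly and withdraw straight up.

```bash
python3 -m creep '[[-2,0,0,0,0],[-4,0,0,0,0],[-6,0,0,0,0],[-8,0,0,0,0],[-10,0,0,0,0]]'; python3 -m creep '[[-3,0,0,0,0],[-6,0,0,0,0],[-10,0,0,0,0],[-15,0,0,0,0],[-20,0,0,0,0]]'; python3 -m creep '[[-15,0,0,0,0],[-30,0,0,0,0],[-45,0,0,0,0],[-60,0,0,0,0],[-75,0,0,0,0]]'; python3 -m creep '[[0,0,0,0,0],[0,0,0,0,0],[0,0,0,0,0],[0,0,0,0,0],[0,0,0,0,0]]'; python3 - <<'E'
from h import *
a=cams.camera("wrist")
cv2.imwrite("pics/w4.png",cv2.resize(a,(800,600),interpolation=cv2.INTER_CUBIC))
E
```

```text
clock: 6.0
ee_pos: [511.2, 9.2, 165.3]
eef_rot: [-0.457, -0.539, -0.457, 0.539]
force: [0.3, 0.2, 1.1]
width: 0.2
clock: 6.42
ee_pos: [511.1, 9.2, 185.6]
eef_rot: [-0.457, -0.539, -0.457, 0.539]
force: [0.1, 0.9, -0.6]
width: 0.4
clock: 6.83
ee_pos: [511.0, 9.2, 261.4]
eef_rot: [0.457, 0.539, 0.457, -0.539]
force: [0.0, -0.5, -0.3]
width: 0.5
clock: 7.25
ee_pos: [510.6, 9.2, 259.3]
eef_rot: [-0.457, -0.539, -0.458, 0.54]
force: [-1.0, -0.9, 0.1]
width: 0.4
```

View pics/w4.png

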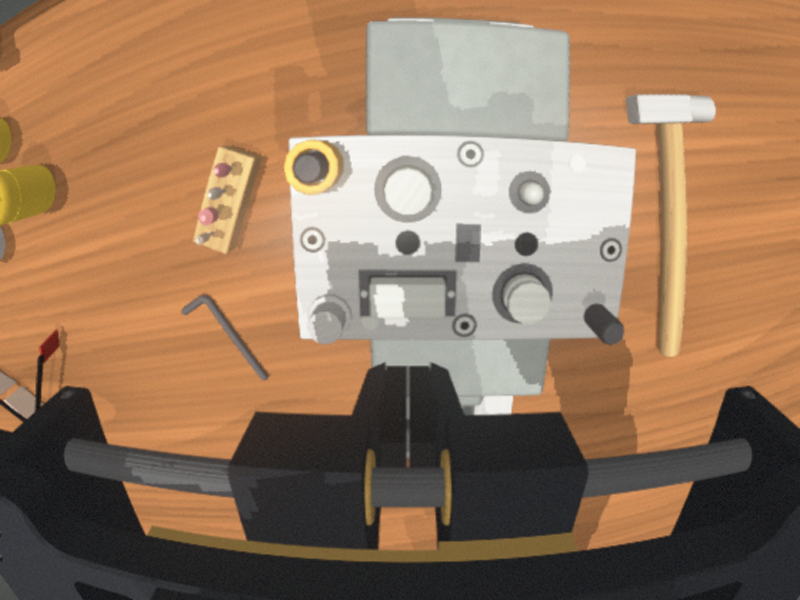

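The bar stands up again at (408,297), with its side wall visible as before. The insert, the bush and the other lifters look unchanged, and the hand is clear about 95 mm above the bar. Handing in.

```bash
python3 -c "
from workcell import manip
print(manip.finish_job())"
```

```text
the job is handed in; nothing more can be done
None
```

The bar lifter runs free. I pushed it down about 9.5 mm of its 12 mm stroke with the shut fingertips, let it spring back up, and withdrew the hand. The job is handed in.

- **Push:** the force rose smoothly from about 2 N at first contact to about 5 to 6 N at the bottom, with no sign of ramming or sticking. The 9.5 mm is measured from the tool height, with contact at about 165 mm. I did not read the lifter itself.
- **Release:** the fingertips still felt about 1 N when they were back at the height of first contact, and about zero above it. That fits the lifter following them all the way up.
- **Last picture:** the bar is up again, and the insert, bush, other lifters and bench items look undisturbed. I compared these by eye only. The hand is clear, about 95 mm above the bar, and the clock read about 7.3 s.
- **Disagreements:** the two cameras differed by about 3 mm on where the bar is. A last close look settled it to within about 1 mm across the bar. No check failed.

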